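Reset the bench power behind the cover that rocks

ROBOT

A 7-joint arm with a two-finger parallel gripper is mounted at the origin on a cart in front of the work surface, level with it; the furniture and walls round the work are solid. World frame = base frame: x ahead of the robot, y to its left, z up, the work surface at z = 0. Lengths are in mm, angles in rad, forces in N, time in s.
With the tool pointing down it reaches from about 425 to 975 mm from the base axis. Payload 16.7 kg.
Tool frame: the origin (TCP) lies at the very end of the fingers, on their centre line; the grasp point (between the pads) lies 19 mm behind it; z points along the fingers, x is the direction in which the jaws open and shut, and the axes are right-handed (so a half turn about z gives the same grasp; the last joint's range is limited). The gripper opens to 85 mm and grips with 20 to 120 N. Pads are 22 mm wide; open, the fingers measure 114 mm over their backs; the gripper's body (76 mm by 85 mm) begins 54 mm behind the grasp point. The pads swing forward as they close: fully open they stand 13 mm farther back than shut.
Start: joints at [1.109, 0.426, 0.074, 1.606, -0.034, 1.111, -0.067], TCP at [207.04, -642.426, 231.302] pointing down, gripper open.
Joint ranges: [-2.85, 2.85], [-0.5, 2.14], [-1.23, 1.37], [0.21, 2.46], [-1.02, 4.16], [0.16, 2.05], [-2.73, 2.73]. Speed limits (rad/s): [1.89, 1.89, 2.39, 2.39, 3.01, 3.01, 3.01].

INTERFACE

Orientations are given as a rotation vector (axis times angle).
In Python, from rig import * gives the robot as it stands.
- The arm moves only by the tool step_arm, never from a script. Its argument "targets" is a list that holds one entry, the list of rows, each a list of 6 numbers: the shift along the tool's x, y, z in m, then the turn, a rotation vector about the tool's x, y, z in rad. In form: [[[tx, ty, tz, rx, ry, rz], ...]]. A call has 1 to 10 rows; each row shifts and turns the pose as measured when the row begins, along the tool's axes as they then stand; what a row does not reach is not made up. A row lasts 1/8 s, in which the tool goes at most 62.5 mm and 10.7 degrees, less where a joint would pass 70% of its speed; a pose out of reach is approached as far as the arm can. A call with a gripper value outside its range is refused whole. "gripper" is the closure, from -1 (fully open) to 1 (shut), set as the call begins (left out, the last holds). The fingers move at their own pace and stop on an object; "squeeze" is the grip in N (left out, the last holds). Time passes only in rows, so rows that do not move let the fingers close. It gives the time, the measured TCP pose, the force and the opening at its end, in the units of the state.
- sense(): the state, without advancing time (a new reading comes with each control period).
- grab_frame(name): name is "scene" or "top" or "wrist"; returns the picture (384x512x3 uint8, blue, green, red); there is no depth.
- calibration(name): a dict with "intrinsics" (3x3 intrinsics, pixels), "D" ([k1, k2, p1, p2, k3] as OpenCV has them; the pictures are not rectified), "pose" (4x4, takes a point from camera to world coordinates). Camera axes: x right, y up, looking along -z (the intrinsics and any distortion apply to the point x, -y, -z); pixel columns grow to the right and rows downward; lengths in mm; the calibration is good to about 2 mm. A picture is of the moment at which its call begins: read the wrist's pose just before it. calibration takes no time and is no camera call; for the wrist camera it gives the pose at the moment of the call.
- hand_in(): hands the job in, once; it reports no verdict.
Trained networks look in the newest picture that a camera, given by its name, has taken for a name from the list of things; names that differ only in an ending like _2 or _b are one class to them, and where a whole thing is asked for, a point or a joint stands for the part that bears it (a point fixed in the world has none). Each returns a list of dicts, best first, with "p" (0 to 1); they miss things now and then, are a little off and sometimes report something else, mostly with a low value. They report only what shows in the picture. A call takes as long as a camera call.
- look_for(query, camera): "box" ([centre column, centre row, width, height] in pixels, round what is visible of it).
- pinpoint(query, camera): "xy" ([column, row] in pixels: a listed point, or the origin of a listed thing).
The state is a dict: "t": time; "qpos": joint angles; "joint_vel": joint speeds; "joint_efforts": joint torques, N m; "position": TCP position; "tool_rot": TCP orientation; "contact_force": force on the tool from outside, world axes, zero at the start; "moment": the same for the moment, N m; "finger_gap": opening from 0.0 (shut) to 1.0 (fully open).
Only numpy, scipy, OpenCV 4.12 (cv2) and the standard library are available. Lean on these libraries where they do the work, as an engineer would, in place of code of your own. Each camera call takes 0.05 s, during which the arm holds its last target.

TASK

The bench power has tripped, and its reset button is under one of the four identical cover plates of the power duct: three are fixed blanks, one tilts. Gently press the ribbed far end of the plates with your fingertips until you find the one that rocks, push that plate fully open so that it leans back on its stop, then press the reset button under it fully home so that it stays in, and leave the plate open. Only press and push: pick nothing up and leave the things lying around where they are.

Things in the scene. Friction and masses are not known exactly. Their poses are not given: they have to be found in the camera images.
- duct: Grey bench power duct, 118 x 448 x 75 mm, fixed. Origin: centre of its underside; x across it to the far side, y along it to the left, z up. A solid black end block (56 mm) at each end; between them a row of four identical covers, 84 mm apart, tops 75 mm above the bench. The near wall is as high; the far wall only 43 mm, so a fingertip can follow a cover's far end down. Which cover tilts varies and cannot be seen.
- cover_1 (a point): Place 1, the leftmost (+y): middle of the top face of the cover there when closed (this point is fixed to the duct and does not move with a cover). Each cover is a plain grey plate 102 mm across the duct (x), 81 mm along it (y), 5 mm thick, its top flush with the end blocks; the ribs between covers end 7 mm lower.
- cover_2 (a point): Place 2, next to the right: middle of the cover's top face when closed. On every cover four fine dark ribs run along the far end, 12 to 27 mm from the far edge. Press there, 30 to 40 mm beyond the middle: a fixed blank does not give at all; the tilting cover's far end sinks under 2 to 6 N.
- cover_3 (a point): Place 3, next to the right: middle of the cover's top face when closed. The tilting cover turns on an axle along the duct's y, 11 mm beyond its middle, 4 mm below its top: 62 mm of it lie on the near side, 40 mm on the far side. Below its far end the duct is free to 60 mm under the cover height.
- cover_4 (a point): Place 4, the rightmost: middle of the cover's top face when closed. Under the tilting cover (fixed blanks hide nothing) the opening in front of the axle is 62 x 81 mm, with a deck 22 mm below the cover height that carries the reset button and two flat sockets, 3 mm high, left and right of it.
- flap (a joint): Tilt of the one cover that tilts (rad): 0 closed, 1.92 open on its stop (20 degrees past upright, away from the robot). Pressing the far end some 25 mm down tilts it to 0.7 to 1.1; its near edge then stands 40 to 55 mm above the other covers and can be pushed away from the robot and over. A stiff axle (0.06 N m) holds it at any angle.
- reset_button (a joint): Travel of the reset button (m): 0 tripped, 0.007 home. Black, round, 15 mm wide, pressed straight down; it lies under the tilting cover, 30 mm nearer to the robot than the cover's middle and central along y. Top 8 mm below the cover height when tripped, 15 mm when home, still 3 mm above its 20 mm steel nut, so a broad fingertip can press it. Needs 4 to 5 N, stays where left.
- beeswax: Cake of beeswax, 35 x 52 x 19 mm, lying on the left end block of the duct. Bystander. Origin: centre of its underside.
- dome_anvil: Dark steel disc, 50 mm across, 14 mm high, lying on the right end block of the duct. Bystander. Origin: centre of its underside.
- bone_folder: Bone folder, 31 x 121 x 9 mm, lying in front of the duct on the left. Bystander. Origin: centre of its underside.
- pricking_iron: Steel pricking iron, 19 x 110 x 8 mm, lying in front of the duct. Bystander. Origin: centre of its underside.
- spool_rust: Spool of rust-coloured thread, 57 mm across, 55 mm high, standing in front of the duct on the right. Bystander. Origin: centre of its underside.
- wax_pot: White pot with a lid, 50 mm across, 57 mm high, standing behind the duct on the right. Bystander. Origin: centre of its underside.
- pattern_book: Leather-covered book, 101 x 152 x 22 mm, lying behind the duct. Bystander. Origin: centre of its underside.

How it is judged:
By the outcome, as a careful person would: the job done as asked, in the order asked, and still so for the second after the job is handed in, with the robot touching nothing.
It also fails if it takes over 51 s, if anything falls off the work surface, if the arm or the gripper's body presses on something with over 40 N, if the wrist force passes 120 N, or if a joint passes its speed limit or range.

## Working session

There is one attempt and no reset: what is moved stays moved. The work goes in short steps, Python scripts to look and compute and a tool call to move; the robot and the scene stay as the last step left them, time stands still between calls to the robot, and variables do not carry over. Pictures are saved under pics/ and viewed, and the job is handed in when it is done.

Besides the shell and the picture viewer there is one more tool, called after "Call:" by a JSON object that holds its "name" and its "arguments". step_arm: Moves the arm, as the interface text tells. Its arguments: {"type":"object","properties":{"targets":{"type":"array","items":{"type":"array","items":{"type":"array","items":{"type":"number"}}}},"gripper":{"type":"number"},"squeeze":{"type":"number"}},"required":["targets"]}

```bash
ls; mkdir -p pics
python3 - <<'E'
from rig import *
import cv2
print(sense())
for n in ["scene","top"]:
    f=grab_frame(n); cv2.imwrite(f"pics/{n}0.png",f)
    c=calibration(n); print(n,c)
    for q in ["cover_1","duct","dome_anvil","beeswax"]:
        print(q,[(d['p'],d['xy']) for d in pinpoint(q,n)][:6])
E
```

```text
pics
{'t': 0.0, 'qpos': array([ 1.10951149,  0.42675535,  0.07385911,  1.60659922, -0.03408955,
        1.11079838, -0.06709799]), 'joint_vel': array([ 0.0001991 ,  0.00069101,  0.0017021 ,  0.00017016,  0.00165495,
        0.00017476, -0.00161213]), 'joint_efforts': array([-2.60486653e-03, -9.49836659e+01,  3.75976011e+00, -4.63523769e+01,
        1.92100927e-02,  1.04642657e-02,  2.90192634e-05]), 'position': array([ 206.90237903, -642.08367505,  230.59870672]), 'tool_rot': array([-2.53883307e+00,  1.84924203e+00,  1.74746904e-03]), 'contact_force': array([ 0.11816451, -0.22610909, -0.28043002]), 'moment': array([ 0.00906328,  0.03231602, -0.02160745]), 'finger_gap': 1.0013106801857534}
scene {'intrinsics': array([[403.45528692,   0.        , 252.23930951],
       [  0.        , 403.45528692, 198.52117798],
       [  0.        ,   0.        ,   1.        ]]), 'D': array([0.02441936, 0.        , 0.        , 0.        , 0.        ]), 'pose': array([[-6.83325745e-01,  5.70115739e-01, -4.56107411e-01,
         1.77953436e+02],
       [-7.29940044e-01, -5.19832158e-01,  4.43804079e-01,

[... 384 characters left out ...]
ntrinsics': array([[454.83103278,   0.        , 257.96507458],
       [  0.        , 454.83103278, 192.60442203],
       [  0.        ,   0.        ,   1.        ]]), 'D': array([-0.1164889,  0.       ,  0.       ,  0.       ,  0.       ]), 'pose': array([[ 2.26328681e-02,  9.85123091e-01, -1.70353307e-01,
         4.10773303e+02],
       [-9.99729449e-01,  2.13871436e-02, -9.14438220e-03,
         3.20379631e+01],
       [-5.36497142e-03,  1.70514182e-01,  9.85340617e-01,
         1.02242046e+03],
       [ 0.00000000e+00,  0.00000000e+00,  0.00000000e+00,
         1.00000000e+00]])}
cover_1 []
duct [(0.81, [254.1, 212.0])]
dome_anvil [(0.55, [348.8, 197.3])]
beeswax [(0.97, [158.8, 206.4])]
```

View pics/scene0.png

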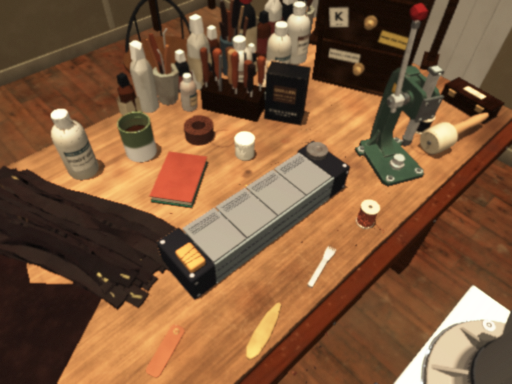

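View pics/top0.png

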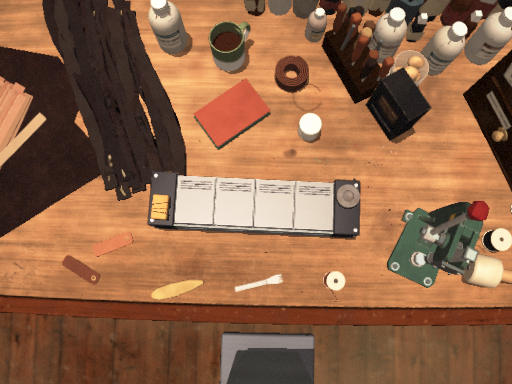

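The duct shows clearly in the top view (columns 148–360, rows 172–238), wax left at (160,207) and anvil right at (348,196). Next: an enlarged crop to measure cover corners.

```bash
cat > h.py <<'E'
import cv2,numpy as np
from rig import *
def ray(c,uv):
    p=cv2.undistortPoints(np.array([[uv]],float),np.array(c['intrinsics']),np.array(c['D']))[0,0]
    T=np.array(c['pose']); d=T[:3,:3]@np.array([p[0],-p[1],-1.]); return T[:3,3],d
def atz(c,uv,z):
    o,d=ray(c,uv); return o+d*(z-o[2])/d[2]
def proj(c,P):
    T=np.array(c['pose']); q=(np.atleast_2d(P)-T[:3,3])@T[:3,:3]; q=q*[1,-1,-1]
    return cv2.projectPoints(q.reshape(-1,1,3),np.zeros(3),np.zeros(3),np.array(c['intrinsics']),np.array(c['D']))[0][:,0]
E
python3 - <<'E'
from h import *
for n,b in [("top",(140,160,370,250)),("scene",(150,130,360,300))]:
    f=cv2.imread(f"pics/{n}0.png"); x0,y0,x1,y1=b
    k=3.4 
    cv2.imwrite(f"pics/{n}c.png",cv2.resize(f[y0:y1,x0:x1],None,fx=3.4,fy=3.4,interpolation=cv2.INTER_CUBIC))
c=calibration("top")
for uv in [(176,176),(334,182),(174,225),(333,234)]: print(uv,atz(c,uv,75).round(1))
print("duct",atz(c,(254.1,212),0)); s=calibration("scene"); print(atz(s,(261.6,219.1),0), atz(s,(305.4,172.8),75))
print("wax",atz(c,(158.8,206.4),75),atz(s,(194.2,260.5),75),"anv",atz(c,(348.8,197.3),75))
print("press",atz(c,(470,210),200),atz(c,(480,205),300), 'pot',atz(c,(310,126),57),'book',atz(c,(232,113),22))
E
```

```text
(176, 176) [606.8 216.9  75. ]
(334, 182) [ 601.  -120.4   75. ]
(174, 225) [501.7 215.5  75. ]
(333, 234) [ 490.3 -117.8   75. ]
duct [542.76992644  49.27067951   0.        ]
[553.28434543  43.19485821   0.        ] [541.55677793 -78.1846175   75.        ]
wax [540.37430505 250.09468678  75.        ] [530.71112773 243.74005225  75.        ] anv [ 568.65640739 -151.73294051   75.        ]
press [ 528.58381391 -357.12702387  200.        ] [ 522.88274391 -327.68149436  300.        ] pot [730.07294772 -70.99674724  57.        ] book [769.18123223 105.57379592  22.        ]
```

View pics/topc.png

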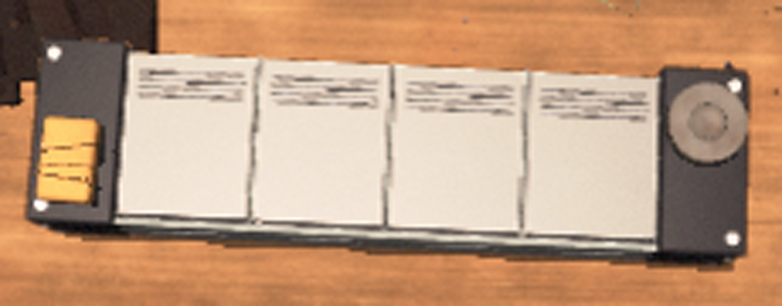

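View pics/scenec.png

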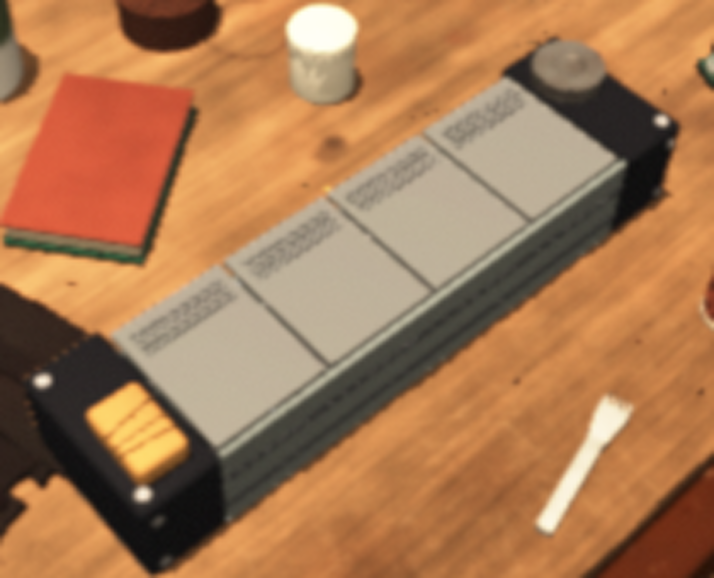

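Run:
```python
from h import *
from scipy.optimize import least_squares
ct,cs=calibration("top"),calibration("scene")
t=np.array([(42,40),(748,70),(27,217),(745,252),(127,47),(660,66),(113,222),(657,250)])/3.4+[140,160]
L=np.array([(59,224),(59,-224),(-59,224),(-59,-224),(59,168),(59,-168),(-59,168),(-59,-168)],float)
s=np.array([(503,72),(550,40),(678,125),(625,160),(98,335),(222,452),(28,378)])/3.4+[150,130]
Ls=np.array([(59,-168),(59,-224),(-59,-224),(-59,-168),(59,168),(-59,168),(59,224)],float)
def W(p,l):
    c,si=np.cos(p[2]),np.sin(p[2]); l=np.atleast_2d(l)
    return np.c_[p[0]+c*l[:,0]-si*l[:,1],p[1]+si*l[:,0]+c*l[:,1],np.full(len(l),75.)]
rt=lambda p:(proj(ct,W(p,L))-t).ravel()
rs=lambda p:(proj(cs,W(p,Ls))-s).ravel()
for n,f in [('top',rt),('scene',rs),('both',lambda p:np.r_[rt(p),rs(p)])]:
    r=least_squares(f,[550,45,0],x_scale=[1,1,.01],loss='soft_l1'); print(n,r.x.round(4),r.fun.round(1))
p=r.x
def inv(w): 
    d=w[:2]-p[:2];c,si=np.cos(p[2]),np.sin(p[2]);return (c*d[0]+si*d[1],-si*d[0]+c*d[1])
for uv in [(127,53),(660,76),(116,214),(657,237)]:
    print('cover corner local',np.round(inv(atz(ct,np.array(uv)/3.4+[140,160],75)),1))
for y in (126,42,-42,-126): print(W(p,(0,y)).round(1))
```

```text
top [ 5.534458e+02  4.798870e+01 -2.480000e-02] [-0.7 -1.3  0.5 -0.7 -1.1  1.3  0.8  1.  -0.  -2.3  0.3 -0.8 -0.2  1.2
  0.1  0.5]
scene [ 5.507162e+02  5.184780e+01 -2.380000e-02] [-1.6 -1.3  0.8 -2.5  1.4 -0.9  0.7  0.8 -0.2 -2.2  0.2  2.5 -3.6  0.7]
both [ 5.526653e+02  4.893560e+01 -2.330000e-02] [-1.2 -0.8  0.  -0.5 -1.6  1.8  0.4  1.2 -0.5 -1.8 -0.1 -0.5 -0.6  1.6
 -0.3  0.7 -1.4 -2.4  1.  -3.5  1.5 -2.   0.9 -0.4  0.4 -3.5  0.8  0.9
 -2.9 -0.7]
cover corner local [ 51.2 166.3]
cover corner local [  51.5 -168.4]
cover corner local [-50.5 165.5]
cover corner local [ -49.5 -168.4]
[[555.6 174.9  75. ]]
[[553.6  90.9  75. ]]
[[551.7   6.9  75. ]]
[[549.7 -77.   75. ]]
```

Run:
```python
from h import *
ct,cs=calibration("top"),calibration("scene")
def tri(a,b):
    o1,d1=ray(ct,a);o2,d2=ray(cs,b)
    k=np.linalg.lstsq(np.c_[d1,-d2],o2-o1,rcond=None)[0]
    return (o1+k[0]*d1).round(),(o2+k[1]*d2).round()
print('knob',tri((479,210),(418,11)))
print('base near left',atz(ct,(390,258),0),atz(ct,(430,285),0),'mallet',atz(ct,(490,270),40), 'spool',atz(ct,(334,281),55))
from scipy.spatial.transform import Rotation as R
s=sense();print(R.from_rotvec(s['tool_rot']).as_matrix().round(3))
```

```text
knob (array([ 502., -283.,  386.]), array([ 503., -283.,  386.]))
base near left [ 4.44695137e+02 -2.58869627e+02 -1.13686838e-13] [ 385.17400535 -349.93052026    0.        ] mallet [ 418.87044702 -473.35742418   40.        ] spool [ 392.94496915 -123.07011335   55.        ]
[[ 0.307 -0.952  0.   ]
 [-0.952 -0.307  0.   ]
 [-0.    -0.    -1.   ]]
```

Call:
{"name": "step_arm", "arguments": {"targets": [[[0, 0, -0.05, 0, 0, 0.168], [0, 0, -0.05, 0, 0, 0.168], [0, 0, 0, 0, 0, 0]]], "gripper": 1}}

```text
t: 0.88
position: [206.8, -642.2, 333.6]
tool_rot: [-2.182, 2.259, 0.002]
contact_force: [-1.0, -0.9, -0.1]
finger_gap: 0.375
```

```bash
cat >> h.py <<'E'
from scipy.spatial.transform import Rotation as R
P=np.array([552.7,48.9,-0.0233])
def W(l,z,p=P):
    c,s=np.cos(p[2]),np.sin(p[2]); return np.array([p[0]+c*l[0]-s*l[1],p[1]+s*l[0]+c*l[1],z])
def loc(w,p=P):
    d=w[:2]-p[:2];c,s=np.cos(p[2]),np.sin(p[2]); return np.array([c*d[0]+s*d[1],-s*d[0]+c*d[1],w[2]])
def plan(*ws):
    s=sense(); M=R.from_rotvec(s['tool_rot']).as_matrix(); a=s['position']
    T=np.c_[[-np.sin(-P[2]),-np.cos(P[2]),0],[-np.cos(P[2]),-np.sin(P[2]),0],[0,0,-1]]
    print('pos',a.round(1),'t',s['t'],'loc',loc(a).round(1),'F',s['contact_force'].round(1),'gap',s['finger_gap'].round(2),'q',s['qpos'].round(2))
    print('rot needed (tool)',R.from_matrix(M.T@T).as_rotvec().round(4))
    for w in ws:
        d=M.T@(np.array(w)-a); print(np.round(d,1),'n>=',np.linalg.norm(d)/62.5); a=np.array(w)
E
python3 - <<'E'
from h import *
plan((140,-430,330),(315,-320,330),(445,-60,300),W((38,126),110))
E
```

```text
Traceback (most recent call last):
  File "h.py", line 20, in plan
    print('pos',a.round(1),'t',s['t'],'loc',loc(a).round(1),'F',s['contact_force'].round(1),'gap',s['finger_gap'].round(2),'q',s['qpos'].round(2))
                                                                                                  ^^^^^^^^^^^^^^^^^^^^^
AttributeError: 'float' object has no attribute 'round'
```

```bash
sed -i "s/s\['finger_gap'\].round(2)/round(float(s['finger_gap']),2)/" h.py
python3 - <<'E'
from h import *
plan((140,-430,330),(315,-320,330),(445,-60,300),W((38,126),110))
E
```

```text
pos [ 206.8 -642.2  333.6] t 0.875 loc [-329.7 -699.   333.6] F [-1.  -0.9 -0.1] gap 0.37 q [ 1.05  0.36  0.15  1.48 -0.06  1.3  -0.4 ]
rot needed (tool) [ 0.0004  0.0013 -0.0116]
[-209.7   74.2    3.9] n>= 3.560016655421013
[-1.160e+02 -1.711e+02  1.000e-01] n>= 3.307204257375101
[-264.3 -120.9   30.3] n>= 4.675724542784786
[-238.8 -140.5  190.3] n>= 5.3769599339789815
```

Call:
{"name": "step_arm", "arguments": {"targets": [[[-0.042, 0.015, 0, 0, 0, 0], [-0.042, 0.015, 0, 0, 0, 0], [-0.042, 0.015, 0, 0, 0, 0], [-0.042, 0.015, 0, 0, 0, 0], [-0.042, 0.015, 0, 0, 0, 0], [-0.03, -0.043, 0, 0, 0, 0], [-0.03, -0.043, 0, 0, 0, 0], [-0.03, -0.043, 0, 0, 0, 0], [-0.03, -0.043, 0, 0, 0, 0]]]}}

```text
t: 2.0
position: [312.5, -304.6, 328.7]
tool_rot: [2.187, -2.255, -0.005]
contact_force: [1.4, -0.1, -0.1]
finger_gap: -0.004
```

Run:
```python
from h import *
plan((445,-60,300),W((38,126),110))
```

```text
pos [ 312.5 -304.6  328.7] t 2.0 loc [-231.9 -359.   328.7] F [ 1.4 -0.1 -0.1] gap -0.0 q [ 0.78 -0.05 -0.15  1.97 -0.01  1.22 -0.97]
rot needed (tool) [ 0.0025  0.0024 -0.0073]
[-248.5 -125.    29. ] n>= 4.474756297439737
[-238.  -141.9  190.2] n>= 5.376959933978982
```

Call:
{"name": "step_arm", "arguments": {"targets": [[[-0.05, -0.025, 0.006, 0, 0, 0], [-0.05, -0.025, 0.006, 0, 0, 0], [-0.05, -0.025, 0.006, 0, 0, 0], [-0.05, -0.025, 0.006, 0, 0, 0], [-0.03, -0.025, 0.006, 0, 0, 0], [0, 0, 0, 0, 0, -0.007]]]}}

```text
t: 2.75
position: [447.9, -66.9, 295.4]
tool_rot: [-2.209, 2.233, 0.007]
contact_force: [-0.4, -1.0, -0.4]
finger_gap: -0.0
```

Run:
```python
from h import *
plan(W((38,-126),110))
```

```text
pos [447.9 -66.9 295.4] t 2.75 loc [-102.1 -118.2  295.4] F [-0.4 -1.  -0.4] gap -0.0 q [ 0.5   0.03 -0.49  1.97  0.01  1.15 -1.58]
rot needed (tool) [0.0032 0.0033 0.0124]
[  10.2 -140.6  184.9] n>= 3.719507166602176
```

Call:
{"name": "step_arm", "arguments": {"targets": [[[0.002, -0.035, 0.045, 0.003, 0.003, 0.012], [0.002, -0.035, 0.045, 0, 0, 0], [0.002, -0.035, 0.045, 0, 0, 0], [0.002, -0.035, 0.045, 0, 0, 0], [0, 0, 0, 0, 0, 0]]]}}

```text
t: 3.38
position: [590.0, -81.9, 108.8]
tool_rot: [2.196, -2.244, 0.003]
contact_force: [-0.4, 0.5, 0.4]
finger_gap: 0.001
```

Run:
```python
from h import *
plan(W((38,-126),80))
f=grab_frame("wrist"); cv2.imwrite("pics/w1.png",f)
f=grab_frame("top"); cv2.imwrite("pics/t1.png",f)
```

```text
pos [590.  -81.9 108.8] t 3.375 loc [  40.3 -129.9  108.8] F [-0.4  0.5  0.4] gap 0.0 q [ 0.38  0.47 -0.45  1.87  0.26  0.86 -1.79]
rot needed (tool) [ 0.     -0.0025  0.0021]
[-4.   2.3 28.8] n>= 0.4659528518288492
```

View pics/w1.png

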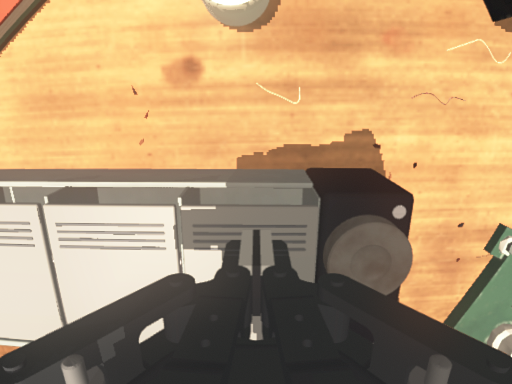

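View pics/t1.png

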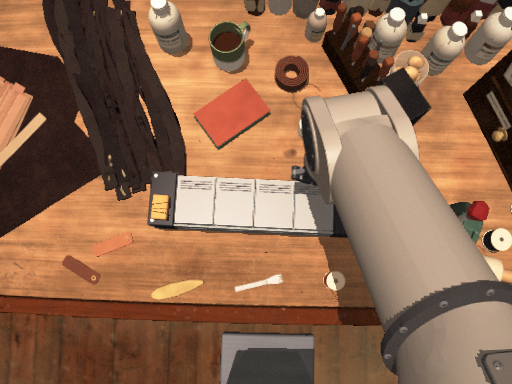

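```bash
python3 - <<'E'
from h import *
c=calibration("wrist"); s=sense()
for n,uv,z in [('cov4 far-left',(181,206),75),('cov4 far-right',(318,206),75),('cov3 far-left',(46,204),75),('block far-left',(307,169),75),('block near/left',(318,206),75),('block FR',(411,195),75),('wall top',(240,180),43),('ribs first',(250,226),75),('rib last',(250,248),75)]:
    print(n,loc(atz(c,uv,z)).round(1))
print('tcp proj',proj(c,s['position']))
E
python3 -c "
import cv2;f=cv2.imread('pics/w1.png')[150:290,150:430];cv2.imwrite('pics/w1c.png',cv2.resize(f,None,fx=2.8,fy=2.8))"
```

```text
cov4 far-left [ 48.3 -84.6  75. ]
cov4 far-right [  48.3 -165.6   75. ]
cov3 far-left [49.2 -0.8 75. ]
block far-left [  70.7 -158.1   75. ]
block near/left [  48.3 -165.6   75. ]
block FR [  55.1 -221.4   75. ]
wall top [  56.1 -118.2   43. ]
ribs first [  35.7 -125.3   75. ]
rib last [  21.1 -125.3   75. ]
tcp proj [[258.18683237 246.16205756]]
```

View pics/w1c.png

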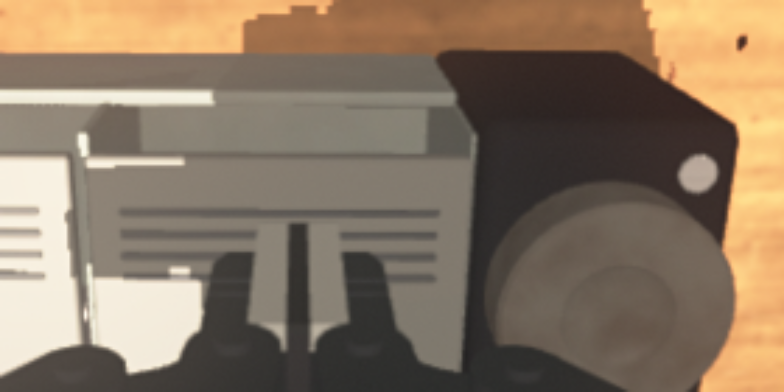

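```bash
sed -i 's/^P=np.array.*/P=np.array([550.3,49.0,-0.0233])/' h.py
```

Call:
{"name": "step_arm", "arguments": {"targets": [[[-0.004, 0.005, 0.012, 0, 0, 0], [0, 0, 0.012, 0, 0, 0], [0, 0, 0.004, 0, 0, 0], [0, 0, 0, 0, 0, 0]]]}}

```text
t: 3.98
position: [584.9, -78.6, 87.5]
tool_rot: [-2.195, 2.243, -0.018]
contact_force: [0.0, 0.2, -0.3]
finger_gap: -0.001
```

Run:
```python
from h import *
plan()
```

```text
pos [584.9 -78.6  87.5] t 3.975 loc [  37.6 -126.8   87.5] F [ 0.   0.2 -0.3] gap -0.0 q [ 0.37  0.49 -0.44  1.91  0.29  0.8  -1.82]
rot needed (tool) [-0.0105 -0.0061  0.0017]
```

Call:
{"name": "step_arm", "arguments": {"targets": [[[0, 0, 0.008, -0.01, -0.006, 0], [0, 0, 0.003, 0, 0, 0], [0, 0, 0, 0, 0, 0]]]}}

```text
t: 4.35
position: [585.4, -78.8, 76.2]
tool_rot: [-2.197, 2.245, -0.0]
contact_force: [0.0, 1.0, 0.1]
finger_gap: -0.003
```

Call:
{"name": "step_arm", "arguments": {"targets": [[[0, 0, 0.003, 0, 0, 0], [0, 0, 0.002, 0, 0, 0]]]}}

```text
t: 4.6
position: [585.8, -78.9, 74.9]
tool_rot: [2.196, -2.246, 0.003]
contact_force: [-19.9, 0.2, 47.5]
finger_gap: 0.001
```

Place 4 is solid (z stays at 75 under load). Stiffness is high, so I'll use 1 mm steps from here. On to place 3.

Call:
{"name": "step_arm", "arguments": {"targets": [[[0, 0, -0.012, 0, 0, 0], [-0.042, 0, -0.004, 0, 0, 0], [-0.042, 0, 0, 0, 0, 0], [0, 0, 0, 0, 0, 0]]]}}

```text
t: 5.1
position: [588.6, 6.9, 92.8]
tool_rot: [-2.194, 2.247, -0.006]
contact_force: [-0.6, 0.2, -0.1]
finger_gap: 0.001
```

Run:
```python
from h import *
plan(W((37,-42),77))
```

```text
pos [588.6   6.9  92.8] t 5.1 loc [ 39.3 -41.2  92.8] F [-0.6  0.2 -0.1] gap 0.0 q [ 0.24  0.48 -0.45  1.9   0.29  0.82 -1.96]
rot needed (tool) [-0.0038 -0.0017 -0.0006]
[ 0.7  2.3 15.8] n>= 0.25634936033375316
```

Call:
{"name": "step_arm", "arguments": {"targets": [[[0, 0.002, 0.012, -0.003, 0, 0], [0, 0, 0.003, 0, 0, 0], [0, 0, 0, 0, 0, 0]]]}}

```text
t: 5.48
position: [586.3, 4.7, 76.3]
tool_rot: [2.191, -2.248, 0.003]
contact_force: [-0.3, -0.5, 0.5]
finger_gap: 0.001
```

Call:
{"name": "step_arm", "arguments": {"targets": [[[0, 0, 0.001, 0, 0, 0], [0, 0, 0.001, 0, 0, 0]]]}}

```text
t: 5.72
position: [586.4, 4.0, 75.0]
tool_rot: [2.19, -2.25, 0.003]
contact_force: [-10.5, 2.2, 27.4]
finger_gap: 0.001
```

Call:
{"name": "step_arm", "arguments": {"targets": [[[0, 0, 0.001, 0, 0, 0]]]}}

```text
t: 5.85
position: [586.4, 4.0, 75.1]
tool_rot: [2.189, -2.25, 0.003]
contact_force: [-9.6, 0.5, 22.0]
finger_gap: 0.003
```

Place 3 is also solid. Place 2.

Call:
{"name": "step_arm", "arguments": {"targets": [[[0, 0, -0.012, 0, 0, 0], [-0.042, 0, -0.003, 0, 0, 0], [-0.04, 0, 0, 0, 0, 0], [0, 0, 0, 0, 0, 0]]]}}

```text
t: 6.35
position: [590.0, 86.8, 92.4]
tool_rot: [2.187, -2.255, 0.006]
contact_force: [-0.7, -0.2, -0.6]
finger_gap: 0.002
```

Run:
```python
from h import *
plan(W((37,42),77))
```

```text
pos [590.   86.8  92.4] t 6.35 loc [38.8 38.7 92.4] F [-0.7 -0.2 -0.6] gap 0.0 q [ 0.11  0.5  -0.46  1.88  0.3   0.83 -2.11]
rot needed (tool) [-0.0026 -0.0028 -0.0075]
[-3.4  1.9 15.3] n>= 0.2530821279658455
```

Call:
{"name": "step_arm", "arguments": {"targets": [[[-0.003, 0.002, 0.012, -0.003, 0, -0.007], [0, 0, 0.003, 0, 0, 0], [0, 0, 0, 0, 0, 0]]]}}

```text
t: 6.72
position: [588.1, 87.5, 76.3]
tool_rot: [2.191, -2.247, 0.003]
contact_force: [0.2, -0.2, 0.7]
finger_gap: -0.003
```

Call:
{"name": "step_arm", "arguments": {"targets": [[[0, 0, 0.001, 0, 0, 0], [0, 0, 0.001, 0, 0, 0]]]}}

```text
t: 6.98
position: [588.2, 86.9, 75.0]
tool_rot: [2.189, -2.249, 0.004]
contact_force: [-9.2, 0.5, 28.1]
finger_gap: 0.003
```

Call:
{"name": "step_arm", "arguments": {"targets": [[[0, 0, 0.001, 0, 0, 0]]]}}

```text
t: 7.1
position: [588.2, 86.9, 75.1]
tool_rot: [2.189, -2.249, 0.004]
contact_force: [-8.7, -0.6, 20.8]
finger_gap: 0.0
```

Place 2 is solid. Place 1.

Call:
{"name": "step_arm", "arguments": {"targets": [[[0, 0, -0.012, 0, 0, 0], [-0.042, 0, -0.003, 0, 0, 0], [-0.042, 0, 0, 0, 0, 0], [0, 0, 0, 0, 0, 0]]]}}

```text
t: 7.6
position: [592.0, 171.6, 92.5]
tool_rot: [2.186, -2.254, 0.006]
contact_force: [0.8, 0.0, 0.0]
finger_gap: 0.002
```

Run:
```python
from h import *
plan(W((37,126),77))
```

```text
pos [592.  171.6  92.5] t 7.6 loc [ 38.8 123.6  92.5] F [0.8 0.  0. ] gap 0.0 q [-0.03  0.53 -0.47  1.83  0.31  0.86 -2.25]
rot needed (tool) [-0.0019 -0.0038 -0.0074]
[-2.5  1.9 15.5] n>= 0.2522830960391541
```

Call:
{"name": "step_arm", "arguments": {"targets": [[[-0.003, 0.002, 0.012, -0.003, 0, -0.007], [0, 0, 0.003, 0, 0, 0], [0, 0, 0, 0, 0, 0]]]}}

```text
t: 7.98
position: [590.2, 172.2, 76.4]
tool_rot: [2.19, -2.246, 0.004]
contact_force: [-0.4, 0.9, -0.2]
finger_gap: 0.001
```

Call:
{"name": "step_arm", "arguments": {"targets": [[[0, 0, 0.001, 0, 0, 0], [0, 0, 0.001, 0, 0, 0]]]}}

```text
t: 8.22
position: [590.5, 171.4, 74.5]
tool_rot: [2.188, -2.248, 0.004]
contact_force: [-0.8, 1.3, 3.5]
finger_gap: 0.001
```

Call:
{"name": "step_arm", "arguments": {"targets": [[[0, 0, 0.001, 0, 0, 0]]]}}

```text
t: 8.35
position: [590.6, 171.4, 73.8]
tool_rot: [2.189, -2.248, 0.004]
contact_force: [-0.3, 0.3, 3.9]
finger_gap: -0.001
```

Place 1 gives at about 4 N: that's the tilting one. Press down to about 25 mm.

Call:
{"name": "step_arm", "arguments": {"targets": [[[0, 0, 0.004, 0, 0, 0], [0, 0, 0.004, 0, 0, 0], [0, 0, 0.004, 0, 0, 0], [0, 0, 0.004, 0, 0, 0]]]}}

```text
t: 8.85
position: [591.4, 171.4, 57.4]
tool_rot: [2.189, -2.249, 0.006]
contact_force: [0.8, -0.7, 3.6]
finger_gap: -0.0
```

Run:
```python
from h import *
plan(W((38,126),50))
```

```text
pos [591.4 171.4  57.4] t 8.85 loc [ 38.2 123.3  57.4] F [ 0.8 -0.7  3.6] gap -0.0 q [-0.05  0.57 -0.45  1.85  0.34  0.8  -2.27]
rot needed (tool) [-0.0007 -0.0046 -0.0037]
[-2.7  0.2  7.4] n>= 0.12619699296026846
```

Call:
{"name": "step_arm", "arguments": {"targets": [[[0, 0, 0.004, 0, 0, 0], [0, 0, 0.004, 0, 0, 0]]]}}

```text
t: 9.1
position: [591.7, 171.3, 48.7]
tool_rot: [2.189, -2.25, 0.006]
contact_force: [1.5, -0.9, 3.2]
finger_gap: -0.002
```

Run:
```python
from h import *
plan()
cv2.imwrite("pics/w2.png",grab_frame("wrist"));cv2.imwrite("pics/s2.png",grab_frame("scene"))
```

```text
pos [591.7 171.3  48.7] t 9.1 loc [ 38.5 123.2  48.7] F [ 1.5 -0.9  3.2] gap -0.0 q [-0.05  0.58 -0.45  1.85  0.35  0.78 -2.28]
rot needed (tool) [-0.0011 -0.0045 -0.0038]
```

View pics/w2.png

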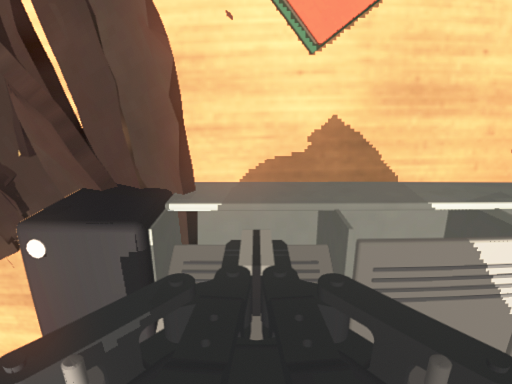

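View pics/s2.png

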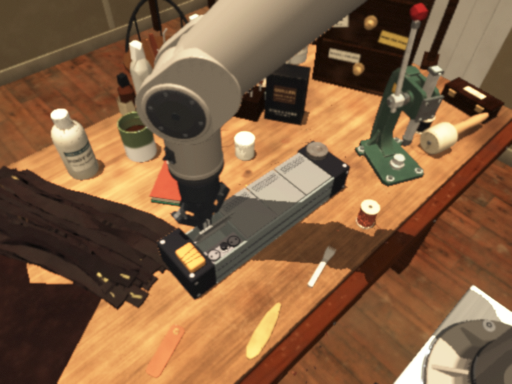

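The far end is down and the sockets are exposed (scene (225,242)), with the plate held up. Now I lift, go over to the near side, and come down in front of the near edge.

Call:
{"name": "step_arm", "arguments": {"targets": [[[0, 0, -0.02, 0, 0, 0], [0, 0, -0.05, 0, 0, 0], [0, 0, -0.05, 0, 0, 0], [0, 0.04, -0.01, 0, 0, 0], [0, 0.045, 0, 0, 0, 0], [0, 0.03, 0, 0, 0, 0], [0, 0, 0, 0, 0, 0]]]}}

```text
t: 10.07
position: [471.7, 175.6, 190.1]
tool_rot: [2.192, -2.248, 0.007]
contact_force: [0.7, 0.3, 0.7]
finger_gap: 0.0
```

Run:
```python
from h import *
plan(W((-72,126),108))
cv2.imwrite("pics/w3.png",grab_frame("wrist"));cv2.imwrite("pics/s3.png",grab_frame("scene"))
```

```text
pos [471.7 175.6 190.1] t 10.075 loc [-81.5 124.8 190.1] F [0.7 0.3 0.7] gap 0.0 q [ 0.01  0.24 -0.57  2.    0.16  0.95 -2.24]
rot needed (tool) [-0.0021 -0.0046 -0.0023]
[-1.6 -9.3 82.1] n>= 1.3222174952659222
```

View pics/w3.png

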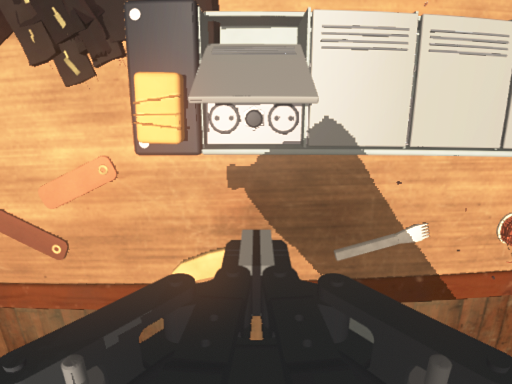

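View pics/s3.png

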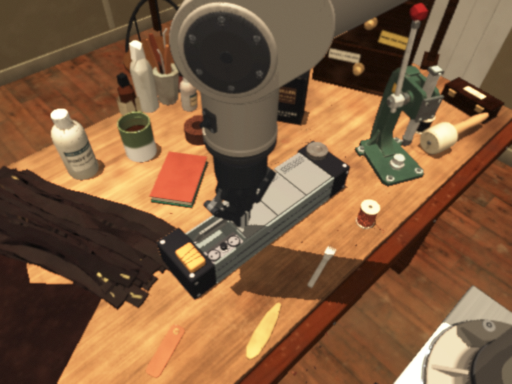

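The wrist view shows the plate standing tilted (near edge row ~100, columns 189–317) with the button at (254,118) between the two sockets.

Run:
```python
from h import *
c=calibration("wrist")
print('button',loc(atz(c,(254.5,118),67)).round(1),'expected -30,126')
for z in (110,120,130): print(z,loc(atz(c,(189,101),z)).round(1),loc(atz(c,(317,101),z)).round(1))
print(look_for("reset_button","wrist")[:2],pinpoint("reset_button","wrist")[:2])
print(loc(atz(c,(127,153),75)),loc(atz(c,(411,150),75)))
```

```text
button [-25.9 126.4  67. ] expected -30,126
110 [-11.9 170.1 110. ] [-12.2  84.4 110. ]
120 [-11.8 168.2 120. ] [-12.1  86.3 120. ]
130 [-11.7 166.2 130. ] [-12.1  88.2 130. ]Traceback (most recent call last):
  File "<stdin>", line 5, in <module>
ValueError: it knows: beeswax, bone_folder, cover, dome_anvil, duct, pattern_book, pricking_iron, spool_rust, wax_pot
```

Call:
{"name": "step_arm", "arguments": {"targets": [[[0, 0, 0.05, 0, 0, 0], [0, 0, 0.03, 0, 0, 0], [0, 0, 0, 0, 0, 0]]]}}

```text
t: 10.6
position: [477.3, 175.4, 108.3]
tool_rot: [-2.188, 2.253, -0.006]
contact_force: [-0.7, 0.4, 0.4]
finger_gap: -0.002
```

Call:
{"name": "step_arm", "arguments": {"targets": [[[0, -0.015, 0, 0, 0, 0], [0, -0.015, 0, 0, 0, 0], [0, -0.01, 0, 0, 0, 0], [0, -0.01, 0, 0, 0, 0], [0, -0.01, 0, 0, 0, 0]]]}}

```text
t: 11.22
position: [543.8, 174.0, 112.2]
tool_rot: [-2.184, 2.252, -0.009]
contact_force: [-1.9, -0.2, 1.1]
finger_gap: -0.0
```

Run:
```python
from h import *
plan(W((-10,126),105),W((12,126),105))
```

```text
pos [543.8 174.  112.2] t 11.225 loc [ -9.4 124.8 112.2] F [-1.9 -0.2  1.1] gap -0.0 q [-0.02  0.44 -0.51  1.93  0.28  0.84 -2.28]
rot needed (tool) [-0.0071 -0.0009 -0.0072]
[-1.2  0.6  7.2] n>= 0.11763527912776446
[ -0.2 -22.    0.2] n>= 0.35200000000000103
```

Contact (about 2 N). Keep pushing in small steps, correcting the height.

Call:
{"name": "step_arm", "arguments": {"targets": [[[0, -0.006, 0.001, 0, 0, 0], [0, -0.006, 0.001, 0, 0, 0], [0, -0.005, 0.001, 0, 0, 0]]]}}

```text
t: 11.6
position: [561.9, 173.4, 109.2]
tool_rot: [-2.184, 2.252, -0.009]
contact_force: [-1.3, -0.9, 0.8]
finger_gap: 0.003
```

Call:
{"name": "step_arm", "arguments": {"targets": [[[0, -0.003, 0.001, 0, 0, 0], [0, -0.003, 0.001, 0, 0, 0]]]}}

```text
t: 11.85
position: [568.2, 173.3, 107.0]
tool_rot: [-2.185, 2.252, -0.009]
contact_force: [-1.2, -1.0, 1.7]
finger_gap: 0.001
```

Run:
```python
from h import *
plan(W((12,126),105))
cv2.imwrite("pics/w4.png",grab_frame("wrist"))
```

```text
pos [568.2 173.3 107. ] t 11.85 loc [ 15.  124.7 107. ] F [-1.2 -1.   1.7] gap 0.0 q [-0.02  0.48 -0.49  1.88  0.3   0.85 -2.26]
rot needed (tool) [-0.0066 -0.001  -0.007 ]
[-1.3  3.   2. ] n>= 0.06163931617824286
```

View pics/w4.png

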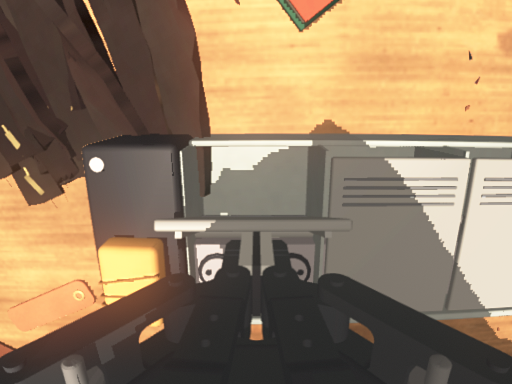

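The plate now stands near upright (top edge at row 225); not yet at the stop. Continue.

Call:
{"name": "step_arm", "arguments": {"targets": [[[0, -0.002, 0, 0, 0, 0], [0, -0.002, 0, 0, 0, 0]]]}}

```text
t: 12.15
position: [569.3, 173.3, 106.5]
tool_rot: [2.188, -2.253, 0.004]
contact_force: [-17.3, -0.8, 15.7]
finger_gap: 0.0
```

Call:
{"name": "step_arm", "arguments": {"targets": [[[0, -0.002, 0, 0, 0, 0], [0, -0.002, 0, 0, 0, 0]]]}}

```text
t: 12.4
position: [569.2, 173.3, 106.6]
tool_rot: [2.184, -2.247, -0.001]
contact_force: [-15.9, -1.3, 15.6]
finger_gap: -0.0
```

Call:
{"name": "step_arm", "arguments": {"targets": [[[0, -0.002, 0, 0, 0, 0], [0, -0.002, 0, 0, 0, 0]]]}}

```text
t: 12.65
position: [569.2, 173.3, 106.7]
tool_rot: [2.181, -2.24, -0.005]
contact_force: [-15.4, -2.0, 13.8]
finger_gap: -0.003
```

Firm stop reached. Back off and check.

Call:
{"name": "step_arm", "arguments": {"targets": [[[0, 0.015, 0, 0, 0, 0], [0, 0.03, -0.01, 0, 0, 0], [0, 0.03, -0.02, 0, 0, 0], [0, 0.025, -0.03, 0, 0, 0], [0, 0, 0, 0, 0, 0]]]}}

```text
t: 13.28
position: [465.3, 176.4, 168.9]
tool_rot: [2.182, -2.24, -0.005]
contact_force: [0.1, -0.6, 0.2]
finger_gap: 0.001
```

Run:
```python
from h import *
plan()
cv2.imwrite("pics/w5.png",grab_frame("wrist"));cv2.imwrite("pics/s5.png",grab_frame("scene")[130:310,120:360])
f=cv2.imread("pics/s5.png");cv2.imwrite("pics/s5.png",cv2.resize(f,None,fx=3,fy=3))
```

```text
pos [465.3 176.4 168.9] t 13.275 loc [-87.9 125.4 168.9] F [ 0.1 -0.6  0.2] gap 0.0 q [ 0.01  0.27 -0.57  2.02  0.18  0.92 -2.26]
rot needed (tool) [ 0.0125 -0.0086 -0.0028]
```

View pics/w5.png

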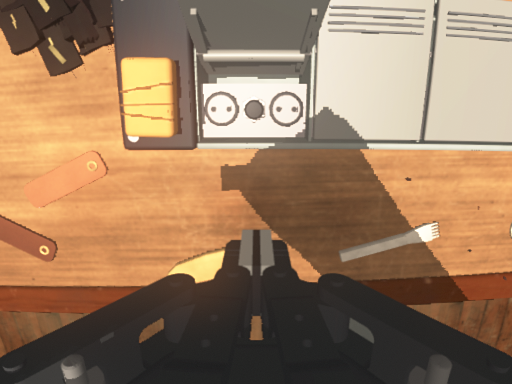

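View pics/s5.png

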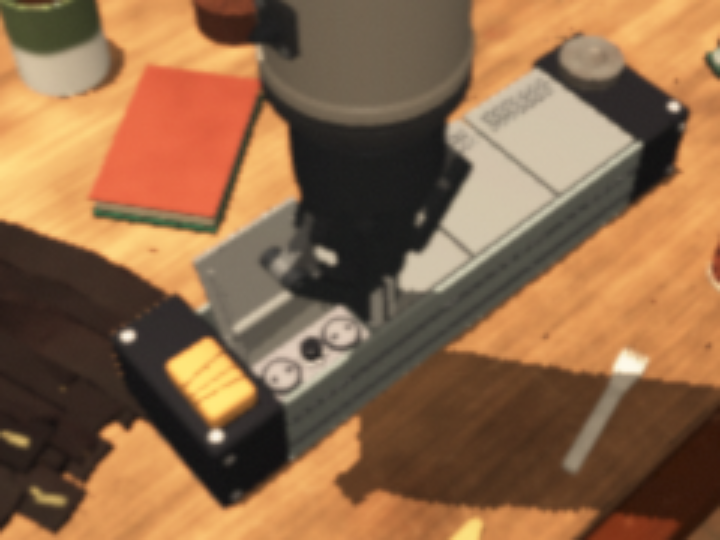

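Run:
```python
from h import *
c=calibration("wrist")
b=atz(c,(255,109),67);print('button',b,loc(b).round(1))
print('wall near edge',loc(atz(c,(260,149),75)).round(1),'socket L',loc(atz(c,(221,109),56)),'R',loc(atz(c,(286.5,109),56)))
print('tip', proj(c,sense()['position']))
plan(b+[0,0,14],W((-30,126),81))
```

```text
button [525.64906865 174.96831199  67.        ] [-27.6 125.4  67. ]
wall near edge [-55.7 121.9  75. ] socket L [-27.94445064 151.23107254  56.        ] R [-28.17160719 101.23192939  56.        ]
tip [[258.15935473 246.16566893]]
pos [465.9 175.7 167.1] t 13.375 loc [-87.3 124.7 167.1] F [-0.1 -0.  -0. ] gap 0.0 q [ 0.01  0.27 -0.57  2.02  0.18  0.92 -2.26]
rot needed (tool) [ 0.0148 -0.009  -0.0038]
[ -1.7 -61.   85.2] n>= 1.6773184448634557
[-0.6  2.4  0. ] n>= 0.040066869043260865
```

Call:
{"name": "step_arm", "arguments": {"targets": [[[-0.002, -0.03, 0.02, 0.014, -0.009, -0.004], [0, -0.029, 0.025, 0, 0, 0], [0, 0, 0.03, 0, 0, 0], [0, 0, 0, 0, 0, 0]]]}}

```text
t: 13.88
position: [527.3, 174.9, 86.4]
tool_rot: [2.192, -2.247, -0.002]
contact_force: [-0.3, 0.9, 0.8]
finger_gap: -0.002
```

Run:
```python
from h import *
plan((524.7,175,74))
cv2.imwrite("pics/w6.png",grab_frame("wrist"))
```

```text
pos [527.3 174.9  86.4] t 13.875 loc [-26.  125.3  86.4] F [-0.3  0.9  0.8] gap -0.0 q [-0.03  0.46 -0.5   1.97  0.3   0.79 -2.3 ]
rot needed (tool) [ 0.0024 -0.0005 -0.0014]
[-0.   2.5 12.4] n>= 0.20286289424121978
```

View pics/w6.png

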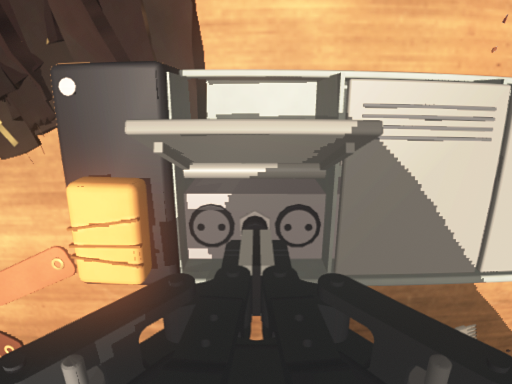

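Run:
```python
from h import *
c=calibration("wrist")
print('sockets',atz(c,(211.5,226),56),atz(c,(298,226),56)); print(proj(c,[[525,175,67],[532.5,175,67],[522,175,67],[529.5,175,67],[532,175,56]]).round())
```

```text
sockets [526.1070798  202.19637537  56.        ] [524.86851378 151.95069457  56.        ]
[[258. 234.]
 [258. 222.]
 [259. 239.]
 [258. 227.]
 [258. 215.]]
```

Call:
{"name": "step_arm", "arguments": {"targets": [[[0, 0.002, 0.01, 0.002, 0, 0], [0, 0, 0.004, 0, 0, 0], [0, 0, 0, 0, 0, 0]]]}}

```text
t: 14.3
position: [526.8, 175.6, 74.9]
tool_rot: [-2.191, 2.246, -0.004]
contact_force: [-0.5, 0.3, 0.8]
finger_gap: -0.005
```

Call:
{"name": "step_arm", "arguments": {"targets": [[[0, 0.001, 0.004, 0, 0, 0], [0, 0, 0.002, 0, 0, 0], [0, 0, 0.002, 0, 0, 0]]]}}

```text
t: 14.68
position: [526.2, 175.8, 67.5]
tool_rot: [-2.19, 2.245, -0.005]
contact_force: [0.1, -0.7, -0.3]
finger_gap: 0.001
```

Call:
{"name": "step_arm", "arguments": {"targets": [[[0, 0, 0.002, 0, 0, 0], [0, 0, 0.002, 0, 0, 0]]]}}

```text
t: 14.92
position: [526.3, 175.9, 63.4]
tool_rot: [-2.19, 2.245, -0.006]
contact_force: [-0.8, -1.2, 4.0]
finger_gap: 0.002
```

The button is moving at about 4 N. Continue to the end stop.

Call:
{"name": "step_arm", "arguments": {"targets": [[[0, 0, 0.002, 0, 0, 0], [0, 0, 0.001, 0, 0, 0]]]}}

```text
t: 15.18
position: [526.3, 175.8, 60.2]
tool_rot: [-2.19, 2.245, -0.006]
contact_force: [-1.5, -0.9, 3.6]
finger_gap: 0.002
```

Call:
{"name": "step_arm", "arguments": {"targets": [[[0, 0, 0.001, 0, 0, 0], [0, 0, 0.001, 0, 0, 0]]]}}

```text
t: 15.42
position: [526.5, 176.0, 59.8]
tool_rot: [-2.191, 2.245, -0.007]
contact_force: [-11.9, -4.8, 32.6]
finger_gap: 0.004
```

Home: a hard stop at z = 59.8 (expected 60). Lift straight up, then back away and look.

Call:
{"name": "step_arm", "arguments": {"targets": [[[0, 0, -0.01, 0, 0, 0], [0, 0.005, -0.04, 0, 0, 0], [0, 0.03, -0.04, 0, 0, 0], [0, 0.035, -0.02, 0, 0, 0], [0, 0, 0, 0, 0, 0]]]}}

```text
t: 16.05
position: [454.2, 178.1, 173.0]
tool_rot: [-2.19, 2.245, -0.007]
contact_force: [0.9, 0.4, 0.4]
finger_gap: 0.001
```

Run:
```python
from h import *
plan()
f=grab_frame("wrist");cv2.imwrite("pics/w7.png",f)
s=grab_frame("scene");cv2.imwrite("pics/s7.png",cv2.resize(s[130:310,120:360],None,fx=3,fy=3))
c=calibration("wrist")
print(proj(c,[[525.5,175.5,67],[525.5,175.5,60],W((32,126),75+58),W((11,126),75+62)]).round())
```

```text
pos [454.2 178.1 173. ] t 16.05 loc [-99.  126.9 173. ] F [0.9 0.4 0.4] gap 0.0 q [ 0.02  0.23 -0.59  2.05  0.17  0.9  -2.26]
rot needed (tool) [-0.0071  0.0008 -0.0015]
[[258.  98.]
 [258.  98.]
 [258. -22.]
 [259.  19.]]
```

View pics/w7.png

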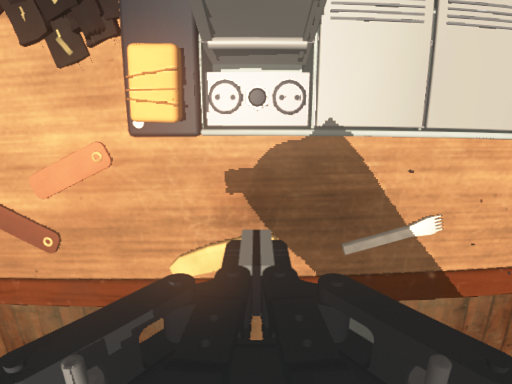

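View pics/s7.png

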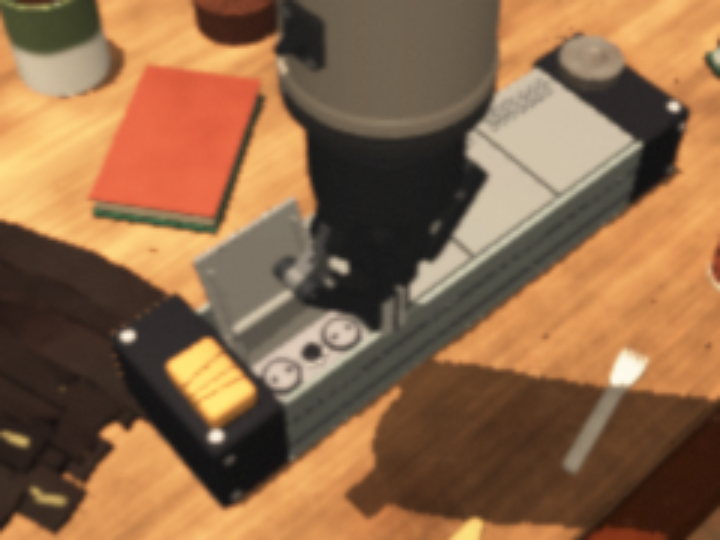

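Button sits visibly lower and the plate stays leaning back. Checking the plate angle against the scene picture: its top corners are at about (185,217) and (219,197).

Run:
```python
from h import *
cs=calibration("scene"); 
obs=np.array([(195,262),(297,200)])/3+[120,130]; print(obs.round(1))
for P0 in ([550.3,49,-.0233],[552.7,49,-.0233]):
  for t in (1.57,1.75,1.85,1.92):
    q=[W((11-62*np.cos(t)+3*np.sin(t),126+s*40.5),71+62*np.sin(t)+3*np.cos(t)*-1*-1,P0) for s in (1,-1)]
    print(P0[0],t,proj(cs,q).round(1).tolist())
```

```text
[[185.  217.3]
 [219.  196.7]]
550.3 1.57 [[191.0, 221.9], [225.2, 199.5]]
550.3 1.75 [[187.5, 218.7], [221.6, 196.7]]
550.3 1.85 [[185.7, 217.3], [219.7, 195.4]]
550.3 1.92 [[184.5, 216.5], [218.5, 194.7]]
552.7 1.57 [[190.2, 221.1], [224.4, 198.8]]
552.7 1.75 [[186.7, 218.0], [220.8, 195.9]]
552.7 1.85 [[184.9, 216.6], [218.9, 194.7]]
552.7 1.92 [[183.8, 215.8], [217.7, 194.0]]
```

Run:
```python
from h import *
print(hand_in()); s=sense(); print(s['t'],s['contact_force'])
```

```text
the job is handed in; nothing more can be done
None
the job is handed in; nothing more can be done
```

The reset button is pressed home, the tilting cover is left open on its stop, and I handed the job in at about 16 s of the 51 s allowed. No verdict came back.

- **Finding the cover:** I pressed places 4, 3 and 2 first, and none of them gave. Place 1 sank at about 4 N. The first press, on place 4, was harder than "gently": it reached about 48 N through the fingertips. After that I used 1 mm steps, but places 3 and 2 still saw about 28 N.
- **Opening it:** I pressed the far end of cover 1 about 26 mm down, then pushed its near edge over until it hit a firm stop at about 16 N. The cover's corners in the later scene picture fit a tilt of about 1.8 to 1.9 rad, against 1.92 for the stop.
- **Pressing the button:** it moved at about 4 N and stopped hard with the fingertip at a height of 59.8 mm, where 60 mm was expected.
- **Last checks:** with the arm backed off, the cover was still leaning open. The fingers were clear with almost no force on them. The bystanders seen in the last pictures looked unmoved; I did not check the others.
- **Disagreement:** the cameras differed by 2 to 3 mm on where the duct lies in x. I allowed for that, and both stops were felt by contact.

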